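# Next test tile over the dipping trough

## Robot

A 6-joint arm with a two-finger parallel gripper is mounted at the origin on a cart in front of the work surface, level with it; the furniture and walls round the work are solid. World frame = base frame: x ahead of the robot, y to its left, z up, the work surface at z = 0. Lengths are in mm, angles in rad, forces in N, time in s.
With the tool pointing down it reaches from about 300 to 850 mm from the base axis. Payload 5.4 kg.
Tool frame: the origin (TCP) lies between the finger pads, 19 mm behind the fingertips; this is the grasp point; z points along the fingers, y is the line along which they close (so a half turn about z gives the same grasp; the last joint's range is limited). The gripper opens to 85 mm and grips with 20 to 120 N. Pads are 22 mm wide; open, the fingers measure 114 mm over their backs; the gripper's body (76 mm by 85 mm) begins 54 mm behind the grasp point. The pads swing forward as they close: fully open they stand 13 mm farther back than shut.
Start: joints at [0.903, 0.158, 1.597, -0, 1.386, -0.21], TCP at [254.143, 515.769, 249.999] pointing down, gripper open.
Joint ranges: [-2.91, 2.91], [-0.94, 2.29], [0.18, 2.7], [-1.29, 4.43], [0.17, 2.64], [-3, 3]. Speed limits (rad/s): [2.57, 2.57, 3.14, 3.14, 3.14, 3.14].

## Interface

Orientations are given as [roll, pitch, yaw] about the fixed x, y, z axes, in that order (R = Rz(yaw) Ry(pitch) Rx(roll)).
In Python, from plant import bot gives the robot as it stands.
- The arm moves only by the shell command python3 drive.py [FORCE], which reads ROWS from standard input. ROWS is a JSON list of rows, 1 to 20 of them, each an object with the fields finger_gap (the finger opening in mm), trans (a list: dx, dy, dz in fractions of the full range, 1 being 600 mm), rotvec (a list: a rotation vector rx, ry, rz in shares of 180 degrees (1.0 is 180 degrees)); a field left out counts as zero (the opening has to be given); each row is the pose to reach, as a shift and turn from the pose commanded when the command began, along the tool's axes at that moment; what a row does not reach only later rows make up. A row lasts 1/8 s, in which the tool goes at most 62.5 mm and 0.188 rad, less where a joint would pass 70% of its speed; a pose out of reach is approached as far as the arm can. The fingers move at their own pace and stop on an object; FORCE is the grip in N (left out, the last holds). Time passes only in rows, so rows that do not move let the fingers close. It prints the time, the measured TCP pose, the force, the opening and the grip force at its end. No shift or turn number may pass 1 either way. Input that does not fit is refused with a message, and nothing moves.
- bot.get_obs(): the state, without advancing time (a new reading comes with each control period).
- bot.read_camera(name): name is "side" or "top"; returns a dict with "frame" (400x640x3 uint8, red, green, blue), "fx", "fy", "cx", "cy" (pixels), "R" (3x3) and "t" (3): a world point X has camera coordinates R X + t. Camera axes: x right, y down, z forward; pixel columns grow to the right and rows downward; lengths in mm; the calibration is good to about 2 mm. A picture is of the moment at which its call begins. There is no depth.
- bot.job_done(): hands the job in; it is judged then, once.
The state is a dict: "time": time; "joints": joint angles; "dq": joint speeds; "joint_torque": joint torques, N m; "tool_pos": TCP position; "eef_rot": TCP orientation; "force": force on the tool from outside, world axes, zero at the start; "wrist_torque": the same for the moment, N m; "width": finger opening in mm; "grasp_force": force on a finger pad.
Only numpy, scipy, OpenCV 4.12 (cv2) and the standard library are available. Lean on these libraries where they do the work, as an engineer would, in place of code of your own. Each camera call takes 0.05 s, during which the arm holds its last target. There are 200 camera calls.

## Task

Lifting the dipping hangers by their wooden grips and keeping your fingers off the tiles, hook the one with the freshly dipped blue tile over the rod of the drip rack and let go, so that it hangs there freely near the middle. Then carry the hanger with the bare terracotta tile past the things in between to the narrow steel dipping trough and stop ready to dip: tile upright, centred over the mouth and lined up with it so that it could go straight down without rubbing, its foot about 2 cm above the rim and never touching the trough. Finish while still holding it there, and leave the white tub, the foil-lidded pot and the wax pot where they stand.

Things in the scene. Friction and masses are not known exactly. Their poses are not given: they have to be found in the camera images.
- glazed: Freshly dipped upright test tile, blue up to z = 52, rigid with its dipping hanger, 0.14 kg, 171 mm tall, standing. Origin: centre of the foot's underside; z up, y along its width. Two steel wires (4.4 mm, at y = +-13) rise from the slab at x = -13, arch over to x = +13 and end there at z = 106: a hook, its mouth on the +x side. Wooden grip on top, 16 (x) x 38 (y) mm, z = 130 to 170.
- bare: Bare upright test tile, all terracotta, still to be dipped, rigid with its dipping hanger, 0.14 kg, 171 mm tall, standing. Origin: centre of the foot's underside; z up, y along its width. Two steel wires (4.4 mm, at y = +-13) rise from the slab at x = -13, arch over to x = +13 and end there at z = 106: a hook, its mouth on the +x side. Wooden grip on top, 16 (x) x 38 (y) mm, z = 130 to 170.
- glazed_hook (a point): Underside of the blue tile's hook arch, midway between the two wires, 128 mm above its foot: the rod seats upward to here. The arch is 21 mm wide inside (x). Axes as the hanger.
- glazed_grip (a point): Centre of the blue tile's hanger grip, 155.5 mm above its foot (15 mm below the grip's top): a good place for the TCP.
- bare_grip (a point): The same point on the terracotta tile's hanger.
- glazed_tile: The blue tile, part of that hanger (same origin and axes): foot 40 (x) x 60 (y) x 8 mm, upright slab 8 (x) x 60 (y) mm at x = 0, up to z = 70. A bar along y fits in from +x between slab top (z = 70) and wire ends (z = 106). Fingers must not touch the tile.
- bare_tile: The terracotta tile, part of that hanger (same origin and axes): foot 40 (x) x 60 (y) x 8 mm, upright slab 8 (x) x 60 (y) mm at x = 0, up to z = 70. A bar along y fits in from +x between slab top (z = 70) and wire ends (z = 106). Fingers must not touch the tile.
- rack: Drip rack, fixed: white tray 110 (x) x 240 (y) x 13 mm under a steel rod of 10 mm diameter that runs along its y axis with its top at z = 160, straight from y = -98 to +98, on posts at y = -110 and +110 that end at rod height. Origin: centre of the tray's underside. Either side of the rod is open.
- rail_mid (a point): Middle of the rod, on its upper side, 160 mm above the worktop; y along the rod.
- trough: Narrow stainless dipping trough, fixed and heavy, blue inside: 86 (x) x 122 (y) mm outside with loops at its two y ends to y = -75 and +75, rounded rim at z = 84. Origin: centre of its underside.
- mouth (a point): Centre of the trough's mouth at the height of the rim's top (84 mm above the worktop). The opening is 70 (x) x 106 (y) mm, axes as the trough: the tile's 60 mm width goes along y (either way round).
- white_tub: Bystander: small white lidded tub, 123 x 116 x 92 mm, loose; origin at the centre of its underside.
- pot: Bystander: small turquoise and white plastic pot with a foil lid, 72 mm diameter, 72 mm tall, loose; origin at the centre of its underside.
- wax: Bystander: low round cream and red wax pot, 63 mm diameter, 34 mm tall, loose; origin at the centre of its underside.

How it is judged (in metres and radians):
On the way:
1. the blue tile's hanger hangs freely by its hook on the rod of the drip rack, let go and at rest (x of glazed_hook in the frame of rail_mid between -0.01 and 0.01 m and y of glazed_hook in the frame of rail_mid between -0.075 and 0.075 m and z of glazed_hook in the frame of rail_mid between -0.006 and 0.006 m and angle between glazed's own z axis and vertical below 0.2 rad and contact force between glazed and the fingers below 0.05 N and linear speed of glazed below 0.03 m/s), for 0.3 s.
At the end, for the whole second after the job is handed in: Blue tile's hanger still hangs free on the rod (hook within 10 mm across, 6 mm in height, 75 mm along; tilt < 0.2). Bare tile held still, foot 4 to 35 mm above the trough's rim, centred within 9 mm across and 18 mm along, turned < 0.17 rad, tilt < 0.1, not touching the trough (all of step 1 and x of bare in the frame of mouth between -0.009 and 0.009 m and y of bare in the frame of mouth between -0.018 and 0.018 m and z of bare in the frame of mouth between 0.004 and 0.035 m and angle between the x axis of bare and the x axis of trough, either way round below 0.17 rad and angle between bare's own z axis and vertical below 0.1 rad and contact force between bare and the fingers above 1 N and contact force between bare and trough below 0.05 N and linear speed of bare below 0.02 m/s); the arm keeps its last pose, push and grip.
It fails at once if the fingers touch a tile itself instead of the wooden grip and wires (contact force between any of glazed_tile, bare_tile and the fingers above 0.3 N).
It fails at once if the terracotta tile or its hanger touches the trough (contact force between bare and trough above 0.3 N).
It fails at once if the tub, the foil-lidded pot or the wax pot is pushed more than 15 mm or tipped (distance of any of white_tub, pot, wax from where it was at the start of the episode above 0.015 m or angle between any of white_tub, pot, wax's own z axis and vertical above 0.25 rad).
It also fails if it takes over 54 s, if anything falls off the work surface, if the arm or the gripper's body presses on something with over 40 N, if the wrist force passes 120 N, or if a joint passes its speed limit or range.

## Working session

There is one attempt and no reset: what is moved stays moved. The work goes in short steps, Python scripts to look and compute and a shell command to move; the robot and the scene stay as the last step left them, time stands still between calls to the robot, and variables do not carry over. Pictures are saved under pics/ and viewed, at most 10 in all, crops included, and the job is handed in when it is done.

```bash
ls; mkdir -p pics
python3 - <<'E'
from plant import bot
import cv2,pickle
o=bot.get_obs();print(o)
d={}
for n in("top","side"):
    c=bot.read_camera(n);d[n]=c;cv2.imwrite(f"pics/{n}0.png",c["frame"][:,:,::-1]);print(n,c["fx"],c["fy"],c["cx"],c["cy"],c["R"],c["t"])
pickle.dump(d,open("c0.pkl","wb"))
E
```

```text
drive.py
pics
plant.py
{'time': 0.0, 'joints': array([ 9.02880197e-01,  1.59065179e-01,  1.59828246e+00,  1.96285559e-05,
        1.38620888e+00, -2.10120179e-01]), 'dq': array([0.00197676, 0.00076852, 0.00081684, 0.00097038, 0.00189485,
       0.00057332]), 'joint_torque': array([ 4.77726701e-05, -3.95996583e+01, -3.31432450e+01, -1.86349898e-04,
        8.34117935e-03,  1.02732406e-05]), 'tool_pos': array([253.78598122, 515.3076863 , 248.98266446]), 'eef_rot': array([-3.13967600e+00, -4.28481612e-04,  2.68379267e+00]), 'force': array([-0.45435774,  0.57009797, -0.22135053]), 'wrist_torque': array([ 0.03395522,  0.00205107, -0.02135442]), 'grasp_force': 0.0, 'width': 85.15733124259303}
top 481.1555434095327 481.1555434095327 328.13557429225284 192.2568027793308 [[ 0.01563597 -0.99987458  0.00251931]
 [-0.97502909 -0.01580557 -0.22151402]
 [ 0.22152606  0.00100718 -0.97515393]] [ -38.44346514  502.41438513 1126.87192414]
side 375.2508513470686 375.2508513470686 324.3451293877523 196.9666490846786 [[-0.99382069  0.11072296  0.00780084]
 [ 0.07796885  0.74639272 -0.66092266]
 [-0.07900181 -0.6562304  -0.75041347]] [ 495.10080436   38.40601645 1153.67733644]
```

View pics/top0.png

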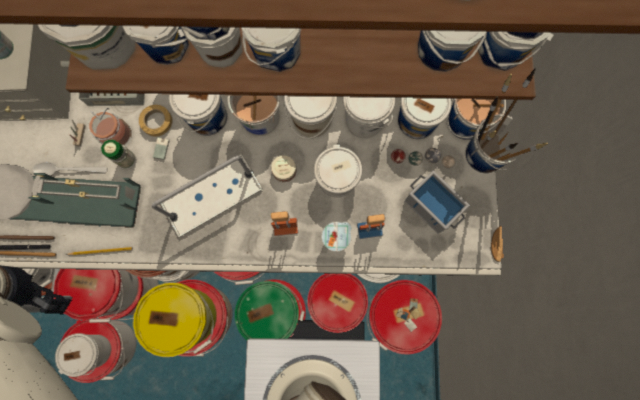

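View pics/side0.png

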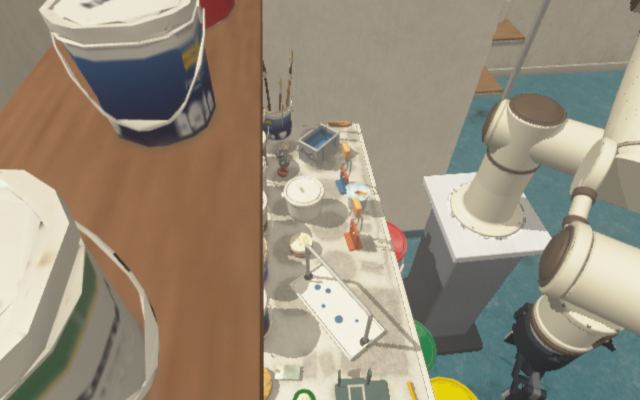

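The top view shows the rack tray near (208,198), bare tile (285,225) with its grip at about (283,215), and the blue tile at (370,228) with its grip at about (375,219). The foil pot is at (335,236), tub (338,170), wax (283,167) and trough (438,202). The side view shows the same things in a column from (320,140) to (340,315). I'll enlarge both.

Run:
```python
import cv2
t=cv2.imread("pics/top0.png")[140:260,260:480];cv2.imwrite("pics/tc.png",cv2.resize(t,None,fx=3.6,fy=3.6,interpolation=cv2.INTER_CUBIC))
s=cv2.imread("pics/side0.png")[115:365,265:405];s=cv2.resize(s,None,fx=2.4,fy=2.4,interpolation=cv2.INTER_CUBIC)
t=cv2.imread("pics/top0.png")[150:250,150:270];t=cv2.resize(t,None,fx=3.6,fy=3.6,interpolation=cv2.INTER_CUBIC)
import numpy as np
c=np.zeros((600,800,3),np.uint8);c[:s.shape[0],:s.shape[1]]=s;c[:t.shape[0],340:340+t.shape[1]]=t
cv2.imwrite("pics/sc.png",c)
```

```text
(no output)
```

View pics/tc.png

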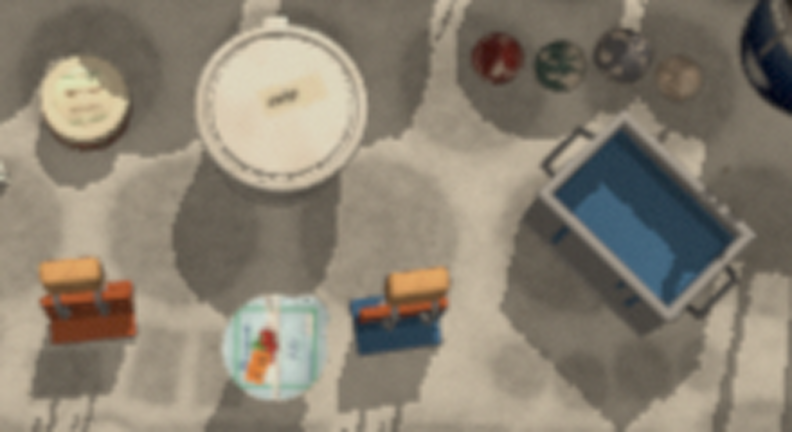

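View pics/sc.png

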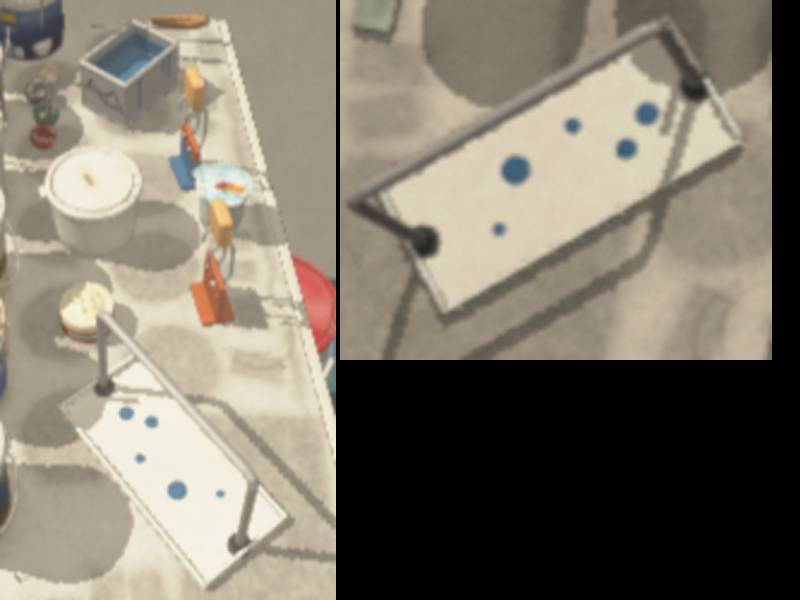

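Both crops are clear. The rod ends in the top view are at about (155,207) and (240,156) in full-frame pixels. The grips are orange blocks. I still need to know which way the hooks face, so I'll magnify them and take colour-mask measurements.

```bash
cat > h.py <<'E'
import cv2,pickle,numpy as np
def ray(c,u,v,z):
    R,t=np.array(c["R"]),np.array(c["t"]);C=-R.T@t
    d=R.T@np.array([(u-c["cx"])/c["fx"],(v-c["cy"])/c["fy"],1]);return C+d*(z-C[2])/d[2]
def two(c1,p1,c2,p2):
    A=[];b=[]
    for c,p in((c1,p1),(c2,p2)):
        R,t=np.array(c["R"]),np.array(c["t"]);C=-R.T@t
        d=R.T@np.array([(p[0]-c["cx"])/c["fx"],(p[1]-c["cy"])/c["fy"],1]);d/=np.linalg.norm(d);P=np.eye(3)-np.outer(d,d);A.append(P);b.append(P@C)
    return np.linalg.lstsq(np.vstack(A),np.hstack(b),rcond=None)[0]
def proj(c,X):
    p=np.array(c["R"])@X+c["t"];return np.array([c["fx"]*p[0]/p[2]+c["cx"],c["fy"]*p[1]/p[2]+c["cy"]])
def blobs(f,lo,hi,roi,amin=30):
    x0,y0,x1,y1=roi;h=cv2.cvtColor(f[y0:y1,x0:x1],cv2.COLOR_RGB2HSV);m=cv2.inRange(h,lo,hi)
    out=[]
    for k in cv2.findContours(m,0,2)[0]:
        if cv2.contourArea(k)>amin:
            r=cv2.minAreaRect(k+np.array([x0,y0]));M=cv2.moments(k);out.append((np.array([M["m10"]/M["m00"]+x0,M["m01"]/M["m00"]+y0]),cv2.boxPoints(r),M["m00"]))
    return out
E
python3 - <<'E'
from h import *
np.set_printoptions(precision=1,suppress=True)
d=pickle.load(open("c0.pkl","rb"));T,S=d["top"],d["side"]
for n,c,roi in(("top",T,(260,190,400,260)),("side",S,(325,135,375,260))):
    for b in blobs(c["frame"],(10,90,120),(22,255,255),roi,15):
        print(n,b[0],b[2],"box",b[1].round(1).tolist(),[ray(c,*p,165)[:2].round(0).tolist() for p in b[1]])
e=[ray(T,155,207,155),ray(T,240.3,156.1,155)];print("rod",e,np.linalg.norm(e[0]-e[1]))
# trough rim corners top crop
for p in((542,193),(625,115),(750,238),(668,318)): print("rim",ray(T,260+p[0]/3.6,140+p[1]/3.6,84))
for nm,p,z in(("tub",(282,105),92),("pot",(275,347),72),("wax",(85,100),34)): print(nm,ray(T,260+p[0]/3.6,140+p[1]/3.6,z))
a=[T["frame"][205:245,265:305],T["frame"][205:245,350:390],S["frame"][195:255,335:375],S["frame"][140:200,330:370]]
a=[cv2.resize(x,(380,290) if i<2 else (190,285),interpolation=cv2.INTER_CUBIC) for i,x in enumerate(a)]
im=np.zeros((590,780,3),np.uint8);im[:290,:380]=a[0];im[:290,390:770]=a[1];im[300:585,:190]=a[2];im[300:585,390:580]=a[3]
cv2.imwrite("pics/z.png",im[:,:,::-1])
E
```

```text
top [331.3 241.1] 35.0 box [[327.3999938964844, 244.8000030517578], [331.3999938964844, 232.8000030517578], [336.20001220703125, 234.39999389648438], [332.20001220703125, 246.39999389648438]] [[361.0, -31.0], [388.0, -39.0], [384.0, -50.0], [358.0, -41.0]]
top [376.2 218.2] 103.0 box [[367.0, 214.0], [384.0, 214.0], [384.0, 224.0], [367.0, 224.0]] [[431.0, -117.0], [431.0, -155.0], [409.0, -154.0], [408.0, -117.0]]
top [279.  214.9] 97.0 box [[270.3999938964844, 212.3000030517578], [287.5, 210.60000610351562], [288.1000061035156, 217.5], [271.1000061035156, 219.1999969482422]] [[431.0, 96.0], [435.0, 59.0], [420.0, 57.0], [416.0, 94.0]]
side [352.7 239.9] 221.0 box [[342.1000061035156, 229.3000030517578], [355.0, 225.0], [362.5, 247.5], [349.6000061035156, 251.8000030517578]] [[473.0, 149.0], [441.0, 139.0], [434.0, 205.0], [465.0, 213.0]]
side [356.6 207.3] 117.0 box [[352.0, 198.0], [361.0, 198.0], [361.0, 216.0], [352.0, 216.0]] [[434.0, 53.0], [411.0, 55.0], [421.0, 113.0], [443.0, 111.0]]
side [343.7 170.8] 17.5 box [[339.8999938964844, 166.5], [342.70001220703125, 165.3000030517578], [347.70001220703125, 176.6999969482422], [345.0, 177.89999389648438]] [[449.0, -65.0], [441.0, -69.0], [433.0, -24.0], [442.0, -20.0]]
side [345.4 151.2] 91.0 box [[342.0, 143.0], [349.0, 143.0], [349.0, 159.0], [342.0, 159.0]] [[429.0, -163.0], [409.0, -161.0], [419.0, -92.0], [439.0, -95.0]]
rod [array([440.6, 355.2, 155. ]), array([562.1, 171.6, 155. ])] 220.164281322782
rim [ 496.6 -228.3   84. ]
rim [ 551.3 -285.4   84. ]
rim [ 468.2 -365.5   84. ]
rim [ 413.8 -309.1   84. ]
tub [552.3 -54.2  92. ]
pot [392.2 -51.8  72. ]
wax [569.9  83.5  34. ]
```

View pics/z.png

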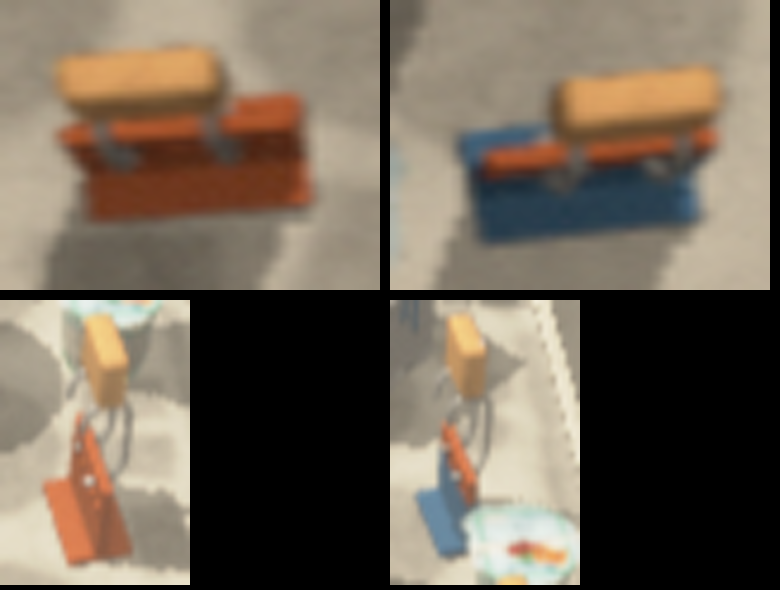

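The zooms show the long wires coming down on the robot side (the right side in the side view) and joining the slab. The free ends are on the far side, so both hook mouths face roughly world +x. Next I'll triangulate the grips and write a converter from targets to tool-axis moves.

```bash
cat >> h.py <<'E'
def go(x,y,z,psi):
    from plant import bot
    from scipy.spatial.transform import Rotation as r
    o=bot.get_obs();A=r.from_euler("xyz",o["eef_rot"]);B=r.from_euler("xyz",[np.pi,0,psi])
    d=A.inv().apply(np.array([x,y,z])-o["tool_pos"]);w=(A.inv()*B).as_rotvec()
    print("t",o["time"],"d",d.round(1),"w",w.round(3),"n",np.linalg.norm(d)/62.5,np.linalg.norm(w)/.188)
E
python3 - <<'E'
from h import *
np.set_printoptions(precision=1,suppress=True)
d=pickle.load(open("c0.pkl","rb"));T,S=d["top"],d["side"]
for n,a,b in(("bare",(279,214.9),(356.6,207.3)),("blue",(376.2,218.2),(345.4,151.2))): print(n,two(T,a,S,b),ray(T,*a,163),ray(S,*b,155))
# rod ends, side crop coords
for a,b in(((155,207),(253,473)),((240.3,156.1),(101,316))): print("rod",two(T,a,S,(265+b[0]/2.4,115+b[1]/2.4)))
for p in((83,64),(132,24),(178,42),(125,90)): print("rimS",ray(S,265+p[0]/2.4,115+p[1]/2.4,84))
# slab top ends of both (top zoom) z=70
for p in((65,137),(300,100)):print("bareslab",ray(T,265+p[0]/9.5,205+p[1]/7.25,70))
for p in((485,158),(715,138)):print("blueslab",ray(T,350+(p[0]-390)/9.5,205+p[1]/7.25,70))
go(418,-136,260,1.69)
E
```

```text
bare [426.3  77.9 157. ] [425.7  77.1 163. ] [425.5  76.5 155. ]
blue [ 422.7 -138.1  154.4] [ 421.8 -137.5  163. ] [ 422.4 -137.1  155. ]
rod [442.3 355.3 153.1]
rod [562.4 174.4 145.2]
rimS [ 549.6 -277.2   84. ]
rimS [ 474.  -357.5   84. ]
rimS [ 414.1 -310.8   84. ]
rimS [ 497.7 -218.8   84. ]
bareslab [420.  103.1  70. ]
bareslab [433.3  44.2  70. ]
blueslab [ 416.4 -108.    70. ]
blueslab [ 424. -166.   70.]
t 0.1 d [-435.1 -511.8  -10.2] w [-0.  0.  1.] n 10.749058672039718 5.286209689345483
```

Units first: shifts go in shares of 600 mm and turns go in shares of 180 degrees. So -511.5 mm / 600 = -0.8525, -439 mm / 600 = -0.7317, 0.99 rad / 3.1416 = 0.3151.

```bash
echo '[{"finger_gap":85,"trans":[-0.7317,-0.8525,-0.0167],"rotvec":[0,0,0.3151]},{"finger_gap":85,"trans":[-0.7317,-0.8525,-0.0167],"rotvec":[0,0,0.3151]},{"finger_gap":85,"trans":[-0.7317,-0.8525,-0.0167],"rotvec":[0,0,0.3151]},{"finger_gap":85,"trans":[-0.7317,-0.8525,-0.0167],"rotvec":[0,0,0.3151]},{"finger_gap":85,"trans":[-0.7317,-0.8525,-0.0167],"rotvec":[0,0,0.3151]},{"finger_gap":85,"trans":[-0.7317,-0.8525,-0.0167],"rotvec":[0,0,0.3151]},{"finger_gap":85,"trans":[-0.7317,-0.8525,-0.0167],"rotvec":[0,0,0.3151]},{"finger_gap":85,"trans":[-0.7317,-0.8525,-0.0167],"rotvec":[0,0,0.3151]},{"finger_gap":85,"trans":[-0.7317,-0.8525,-0.0167],"rotvec":[0,0,0.3151]},{"finger_gap":85,"trans":[-0.7317,-0.8525,-0.0167],"rotvec":[0,0,0.3151]},{"finger_gap":85,"trans":[-0.7317,-0.8525,-0.0167],"rotvec":[0,0,0.3151]},{"finger_gap":85,"trans":[-0.7317,-0.8525,-0.0167],"rotvec":[0,0,0.3151]},{"finger_gap":85,"trans":[-0.7317,-0.8525,-0.0167],"rotvec":[0,0,0.3151]},{"finger_gap":85,"trans":[-0.7317,-0.8525,-0.0167],"rotvec":[0,0,0.3151]}]' | python3 drive.py 40; python3 -c "
from h import *;go(421.5,-137.3,156,1.70)"
```

```text
time: 1.85
tool_pos: [421.7, -135.9, 259.8]
eef_rot: [-3.141, -0.0, 1.695]
force: [0.9, 0.5, 0.2]
width: 85.1
grasp_force: 0.0
t 1.85 d [ -1.4  -0.3 103.8] w [-0.    -0.    -0.005] n 1.6613639963108993 0.024304006639447092
```

Scaled: 102 mm / 600 = 0.17, 55 mm / 600 = 0.0917.

```bash
echo '[{"finger_gap":85,"trans":[-0.0023,0,0.0917]},{"finger_gap":85,"trans":[-0.0023,0,0.17]},{"finger_gap":85,"trans":[-0.0023,0,0.17]},{"finger_gap":85,"trans":[-0.0023,0,0.17]},{"finger_gap":10,"trans":[-0.0023,0,0.17]},{"finger_gap":10,"trans":[-0.0023,0,0.17]},{"finger_gap":10,"trans":[-0.0023,0,0.17]},{"finger_gap":10,"trans":[-0.0023,0,0.17]},{"finger_gap":10,"trans":[-0.0023,0,0.17]},{"finger_gap":10,"trans":[-0.0023,0,0.17]},{"finger_gap":10,"trans":[-0.0023,0,0.17]}]' | python3 drive.py 60
```

```text
time: 3.22
tool_pos: [422.2, -138.6, 158.4]
eef_rot: [3.141, 0.0, 1.694]
force: [-0.7, 0.1, 5.4]
width: 15.1
grasp_force: 59.2
```

Scaled: -205 mm / 600 = -0.3417, -180 mm / 600 = -0.3.

```bash
echo '[{"finger_gap":10,"trans":[0,0,-0.1]},{"finger_gap":10,"trans":[0,0,-0.2]},{"finger_gap":10,"trans":[0,0,-0.3]},{"finger_gap":10,"trans":[0,0,-0.3417]},{"finger_gap":10,"trans":[0,0,-0.3417]},{"finger_gap":10,"trans":[0,0,-0.3417]}]' | python3 drive.py
python3 - <<'E'
from h import *
from plant import bot
a=[bot.read_camera("top"),bot.read_camera("side")]
im=np.zeros((400,800,3),np.uint8)
x=cv2.resize(a[0]["frame"][150:270,300:460],(480,360));im[:360,:480]=x
x=cv2.resize(a[1]["frame"][60:220,300:400],(250,400));im[:,500:750]=x
cv2.imwrite("pics/l.png",im[:,:,::-1])
np.set_printoptions(precision=1,suppress=True)
print(bot.get_obs()["tool_pos"])
# target: approach 70 before rod mid along hanger x
h=.585;m=np.array([501.4,263.4]);u=np.array([np.cos(h),np.sin(h)])
print(m-80*u);go(*(m-80*u),360,np.pi/2+h)
E
```

```text
time: 3.98
tool_pos: [421.4, -138.1, 360.6]
eef_rot: [-3.139, -0.002, 1.694]
force: [-0.1, 0.7, -1.8]
width: 15.0
grasp_force: 59.3
[ 421.4 -138.   360.5]
[434.7 219.2]
t 4.075 d [352.9  57.1   1.3] w [-0.  -0.  -0.5] n 5.7200378568516355 2.457734844464336
```

View pics/l.png

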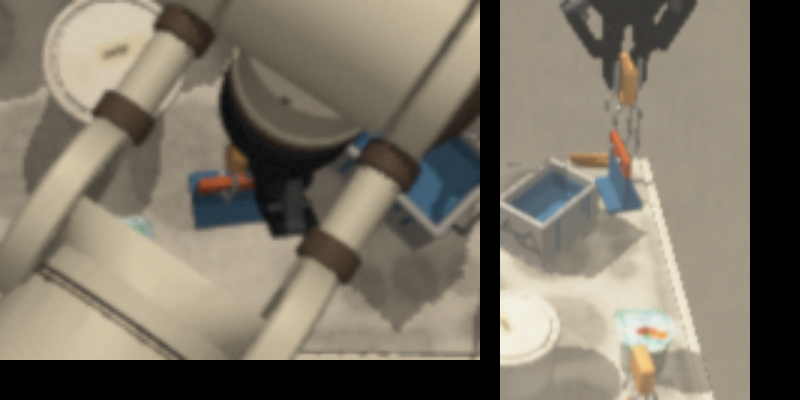

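The hanger hangs upright in the fingers. In the side view its grip is at (627,80) and the tile at (618,175). I'll carry it to a point 80 mm short of the rod.

Scaled: 353 mm / 600 = 0.5883, 300 mm / 600 = 0.5, -0.5 rad / 3.1416 = -0.1592.

```bash
echo '[{"finger_gap":10,"trans":[0.1,0.0167,0],"rotvec":[0,0,-0.0255]},{"finger_gap":10,"trans":[0.2,0.0317,0],"rotvec":[0,0,-0.0509]},{"finger_gap":10,"trans":[0.3,0.0483,0],"rotvec":[0,0,-0.0796]},{"finger_gap":10,"trans":[0.4,0.065,0],"rotvec":[0,0,-0.1114]},{"finger_gap":10,"trans":[0.5,0.0817,0],"rotvec":[0,0,-0.1432]},{"finger_gap":10,"trans":[0.5883,0.095,0],"rotvec":[0,0,-0.1592]},{"finger_gap":10,"trans":[0.5883,0.095,0],"rotvec":[0,0,-0.1592]},{"finger_gap":10,"trans":[0.5883,0.095,0],"rotvec":[0,0,-0.1592]},{"finger_gap":10,"trans":[0.5883,0.095,0],"rotvec":[0,0,-0.1592]}]' | python3 drive.py
python3 - <<'E'
from h import *
h=.585;go(434.7,219.2,158.4+67,np.pi/2+h)
E
```

```text
time: 5.2
tool_pos: [435.4, 217.7, 362.5]
eef_rot: [-3.141, -0.0, 2.192]
force: [-0.5, 0.1, -2.0]
width: 14.8
grasp_force: 59.5
t 5.2 d [  1.6   0.4 137.1] w [-0.001 -0.     0.036] n 2.1934082545605196 0.19175540941311553
```

Scaled: 137 mm / 600 = 0.2283, 100 mm / 600 = 0.1667, 0.036 rad / 3.1416 = 0.0115.

```bash
echo '[{"finger_gap":10,"trans":[0.0017,0,0.0833],"rotvec":[0,0,0.0115]},{"finger_gap":10,"trans":[0.0017,0,0.1667],"rotvec":[0,0,0.0115]},{"finger_gap":10,"trans":[0.0017,0,0.2283],"rotvec":[0,0,0.0115]},{"finger_gap":10,"trans":[0.0017,0,0.2283],"rotvec":[0,0,0.0115]},{"finger_gap":10,"trans":[0.0017,0,0.2283],"rotvec":[0,0,0.0115]},{"finger_gap":10,"trans":[0.0017,0,0.2283],"rotvec":[0,0,0.0115]}]' | python3 drive.py
python3 - <<'E'
from h import *
from plant import bot
a=[bot.read_camera("top"),bot.read_camera("side")];pickle.dump(a,open("c1.pkl","wb"))
im=np.zeros((560,800,3),np.uint8)
x=cv2.resize(a[0]["frame"][140:260,140:300],(480,360));im[:360,:480]=x
x=cv2.resize(a[1]["frame"][190:370,290:390],(311,560));im[:,485:796]=x
cv2.imwrite("pics/m.png",im[:,:,::-1])
go(501.4,263.4,158.4+67,np.pi/2+.585)
E
```

```text
time: 5.95
tool_pos: [436.2, 219.7, 228.5]
eef_rot: [3.138, 0.002, 2.157]
force: [0.1, 0.4, -0.6]
width: 15.1
grasp_force: 59.5
t 6.05 d [-0.1 78.8  2.6] w [0.003 0.001 0.002] n 1.2621837127618816 0.019279887214635454
```

View pics/m.png

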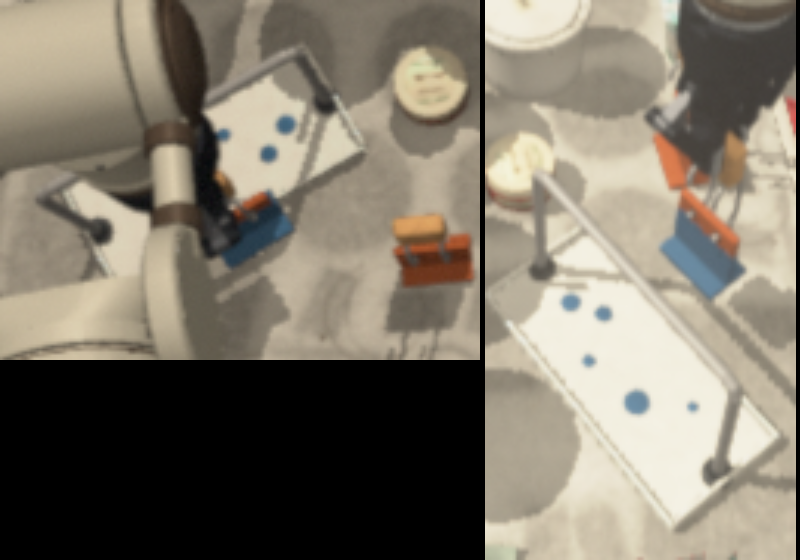

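The slab is parallel to the rod and the mouth faces it. The tile is at about (708,240) and the rod runs from (540,175) to (735,390) in the crop. I'll slide the rod in now.

Scaled: 79 mm / 600 = 0.1317, 50 mm / 600 = 0.0833.

```bash
echo '[{"finger_gap":10,"trans":[0,0.0417,0.0017]},{"finger_gap":10,"trans":[0,0.0833,0.0017]},{"finger_gap":10,"trans":[0,0.1317,0.0017]},{"finger_gap":10,"trans":[0,0.1317,0.0017]},{"finger_gap":10,"trans":[0,0.1317,0.0017]},{"finger_gap":10,"trans":[0,0.1317,0.0017]}]' | python3 drive.py
python3 - <<'E'
from h import *
from plant import bot
a=[bot.read_camera("top"),bot.read_camera("side")];pickle.dump(a,open("c2.pkl","wb"))
im=np.zeros((600,800,3),np.uint8)
x=cv2.resize(a[1]["frame"][210:335,310:410],(480,600),interpolation=cv2.INTER_CUBIC);im[:,:480]=x
x=cv2.resize(a[0]["frame"][150:230,180:240],(300,400),interpolation=cv2.INTER_CUBIC);im[:400,490:790]=x
cv2.imwrite("pics/n.png",im[:,:,::-1])
go(501.4,263.4,158.4+32,np.pi/2+.585)
E
```

```text
time: 6.8
tool_pos: [500.0, 263.1, 225.2]
eef_rot: [-3.142, 0.0, 2.158]
force: [-0.5, -0.3, -0.9]
width: 14.8
grasp_force: 59.8
t 6.9 d [-0.5  1.2 34.8] w [0.    0.    0.002] n 0.5573345809771018 0.009815442692555498
```

View pics/n.png

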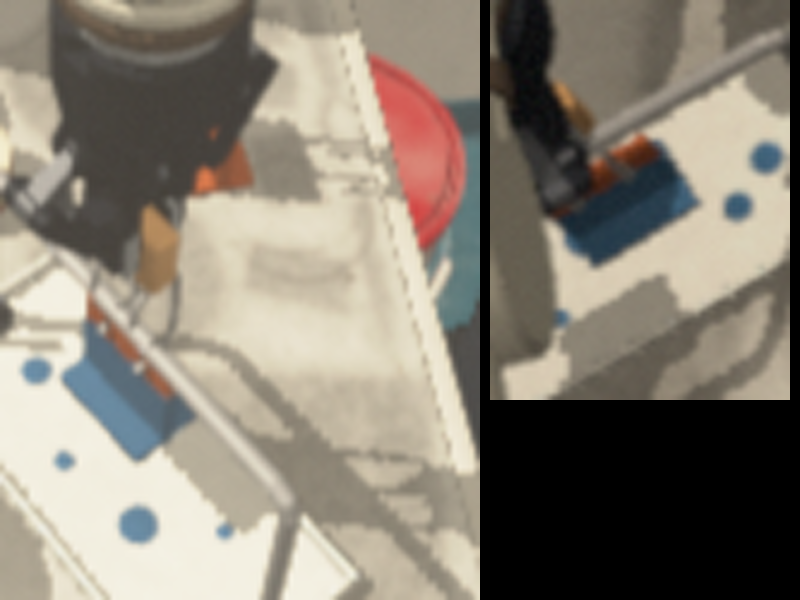

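The rod sits inside the hook: the free wire ends at about (95,285) and (135,310) are beyond it, with the slab below and no contact force. Lowering next.

Scaled: 34 mm / 600 = 0.0567, 28 mm / 600 = 0.0467.

```bash
echo '[{"finger_gap":10,"trans":[0,0.0017,0.025]},{"finger_gap":10,"trans":[0,0.0017,0.0467]},{"finger_gap":10,"trans":[0,0.0017,0.0567]},{"finger_gap":10,"trans":[0,0.0017,0.0567]},{"finger_gap":10,"trans":[0,0.0017,0.0567]}]' | python3 drive.py
```

```text
time: 7.52
tool_pos: [502.3, 264.4, 191.5]
eef_rot: [3.139, 0.0, 2.158]
force: [4.8, 2.6, 0.5]
width: 15.1
grasp_force: 60.1
```

Scaled: 4 mm / 600 = 0.0067, 3 mm / 600 = 0.005.

```bash
echo '[{"finger_gap":10,"trans":[0,0.005,0]},{"finger_gap":10,"trans":[0,0.0067,0]},{"finger_gap":10,"trans":[0,0.0067,0]},{"finger_gap":10,"trans":[0,0.0067,0]}]' | python3 drive.py
```

```text
time: 8.02
tool_pos: [504.2, 266.0, 190.6]
eef_rot: [-3.14, -0.0, 2.158]
force: [-0.2, -1.5, 0.8]
width: 15.3
grasp_force: 60.2
```

Scaled: 2 mm / 600 = 0.0033, 1 mm / 600 = 0.0017.

```bash
echo '[{"finger_gap":10,"trans":[0,0.0017,0.0033]},{"finger_gap":10,"trans":[0,0.0017,0.0033]},{"finger_gap":10,"trans":[0,0.0017,0.0033]}]' | python3 drive.py; echo '[{"finger_gap":10,"trans":[0,0,0.0033]},{"finger_gap":10,"trans":[0,0,0.0033]},{"finger_gap":10,"trans":[0,0,0.0033]}]' | python3 drive.py
```

```text
time: 8.4
tool_pos: [504.9, 266.4, 190.3]
eef_rot: [-3.14, 0.0, 2.158]
force: [-6.3, -3.0, 11.5]
width: 15.2
grasp_force: 61.7
time: 8.78
tool_pos: [505.0, 266.4, 190.1]
eef_rot: [-3.14, 0.0, 2.158]
force: [-9.5, -4.6, 20.2]
width: 15.3
grasp_force: 63.0
```

Seated, with the rod taking the load. I'll relax the push slightly, release, and rise.

Scaled: -90 mm / 600 = -0.15, -50 mm / 600 = -0.0833.

```bash
echo '[{"finger_gap":10,"trans":[0,-0.0025,-0.0042]},{"finger_gap":10,"trans":[0,-0.0025,-0.0042]},{"finger_gap":30,"trans":[0,-0.0025,-0.0042]},{"finger_gap":85,"trans":[0,-0.0025,-0.0042]},{"finger_gap":85,"trans":[0,-0.0025,-0.0042]},{"finger_gap":85,"trans":[0,-0.0025,-0.0042]},{"finger_gap":85,"trans":[0,-0.0025,-0.0042]},{"finger_gap":85,"trans":[0,-0.0025,-0.0833]},{"finger_gap":85,"trans":[0,-0.0025,-0.15]},{"finger_gap":85,"trans":[0,-0.0025,-0.15]},{"finger_gap":85,"trans":[0,-0.0025,-0.15]},{"finger_gap":85,"trans":[0,-0.0025,-0.15]}]' | python3 drive.py; python3 -c "
from h import *;go(426,77.3,270,np.pi/2+.12)"
```

```text
time: 10.28
tool_pos: [503.4, 265.7, 275.2]
eef_rot: [-3.139, -0.001, 2.158]
force: [-0.0, -0.2, 0.7]
width: 84.9
grasp_force: 0.0
t 10.275 d [-113.9 -168.8    5.6] w [-0.003 -0.     0.467] n 3.259609497877642 2.4838395076020996
```

Scaled: -169 mm / 600 = -0.2817, -155 mm / 600 = -0.2583, 0.467 rad / 3.1416 = 0.1487.

```bash
echo '[{"finger_gap":85,"trans":[-0.0567,-0.0833,0.0083],"rotvec":[0,0,0.0477]},{"finger_gap":85,"trans":[-0.1133,-0.1667,0.0083],"rotvec":[0,0,0.0955]},{"finger_gap":85,"trans":[-0.175,-0.2583,0.0083],"rotvec":[0,0,0.1464]},{"finger_gap":85,"trans":[-0.19,-0.2817,0.0083],"rotvec":[0,0,0.1487]},{"finger_gap":85,"trans":[-0.19,-0.2817,0.0083],"rotvec":[0,0,0.1487]},{"finger_gap":85,"trans":[-0.19,-0.2817,0.0083],"rotvec":[0,0,0.1487]}]' | python3 drive.py
python3 - <<'E'
from h import *
from plant import bot
a=[bot.read_camera("top"),bot.read_camera("side")];pickle.dump(a,open("c3.pkl","wb"))
im=np.zeros((600,800,3),np.uint8)
x=cv2.resize(a[1]["frame"][195:355,300:410],(412,600),interpolation=cv2.INTER_CUBIC);im[:,:412]=x
x=cv2.resize(a[0]["frame"][140:260,160:300],(380,326),interpolation=cv2.INTER_CUBIC);im[:326,415:795]=x
cv2.imwrite("pics/o.png",im[:,:,::-1])
go(426,77.3,157.5,np.pi/2+.12)
E
```

```text
time: 11.02
tool_pos: [426.7, 78.0, 271.5]
eef_rot: [-3.141, -0.001, 1.691]
force: [1.2, -0.2, -0.3]
width: 84.9
grasp_force: 0.0
t 11.125 d [ -0.9  -0.8 114.2] w [-0.001 -0.     0.002] n 1.8267310722978527 0.009055404364462507
```

View pics/o.png

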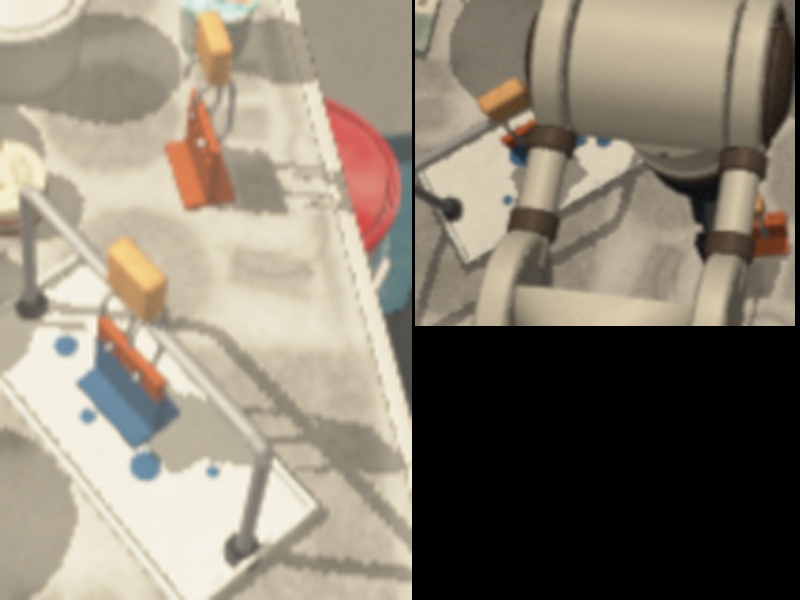

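The blue hanger hangs upright on the rod: grip at about (137,280), arch over the rod, tile below at (130,370). The bare hanger stands untouched, so I'll grasp it.

Scaled: 114 mm / 600 = 0.19, 60 mm / 600 = 0.1.

```bash
echo '[{"finger_gap":85,"trans":[-0.0017,-0.0017,0.1]},{"finger_gap":85,"trans":[-0.0017,-0.0017,0.19]},{"finger_gap":85,"trans":[-0.0017,-0.0017,0.19]},{"finger_gap":85,"trans":[-0.0017,-0.0017,0.19]},{"finger_gap":10,"trans":[-0.0017,-0.0017,0.19]},{"finger_gap":10,"trans":[-0.0017,-0.0017,0.19]},{"finger_gap":10,"trans":[-0.0017,-0.0017,0.19]},{"finger_gap":10,"trans":[-0.0017,-0.0017,0.19]},{"finger_gap":10,"trans":[-0.0017,-0.0017,0.19]},{"finger_gap":10,"trans":[-0.0017,-0.0017,0.19]},{"finger_gap":10,"trans":[-0.0017,-0.0017,0.19]}]' | python3 drive.py 60
python3 - <<'E'
from h import *
a=pickle.load(open("c3.pkl","rb"))
for b in blobs(a[1]["frame"],(10,90,120),(22,255,255),(325,190,375,290),15): print(b[0],b[2])
print(proj(a[1],np.array([503,265,180])))
E
```

```text
time: 12.5
tool_pos: [426.0, 76.2, 158.5]
eef_rot: [3.141, 0.0, 1.691]
force: [-0.7, -0.4, 5.4]
width: 15.2
grasp_force: 59.4
[330.50292398 284.14035088] 28.5
[335.88413098 269.02267003] 198.5
[352.52078032 239.1509754 ] 196.5
[356.62820513 207.31339031] 117.0
[336.444473   269.90019357]
```

Scaled: -135 mm / 600 = -0.225, -120 mm / 600 = -0.2.

```bash
echo '[{"finger_gap":10,"trans":[0,0,-0.1]},{"finger_gap":10,"trans":[0,0,-0.2]},{"finger_gap":10,"trans":[0,0,-0.225]},{"finger_gap":10,"trans":[0,0,-0.225]}]' | python3 drive.py
python3 - <<'E'
from h import *
d=pickle.load(open("c0.pkl","rb"))
for n,roi in(("top",(400,165,480,235)),("side",(295,115,345,165))):
    c=d[n];f=c["frame"];x0,y0,x1,y1=roi
    m=cv2.inRange(cv2.cvtColor(f[y0:y1,x0:x1],cv2.COLOR_RGB2HSV),(95,90,30),(120,255,255));m=cv2.morphologyEx(m,cv2.MORPH_OPEN,np.ones((3,3)))
    k=max(cv2.findContours(m,0,2)[0],key=cv2.contourArea)[:,0]
    W=np.array([ray(c,u+x0,v+y0,80)[:2] for u,v in k],np.float32);r=cv2.minAreaRect(W);print(n,r,len(k))
go(483,-294,295,np.pi/2-.785)
E
```

```text
time: 13.0
tool_pos: [425.9, 76.3, 292.8]
eef_rot: [3.141, 0.0, 1.691]
force: [-0.1, 0.4, -1.6]
width: 15.0
grasp_force: 59.7
top ((483.91693115234375, -294.9678649902344), (101.33739471435547, 61.7508430480957), 44.03004837036133) 16Traceback (most recent call last):
  File "<stdin>", line 6, in <module>
ValueError: max() iterable argument is empty
```

```bash
python3 -c "
from h import *;go(484,-294.5,293,.77)"
```

```text
t 13.0 d [-3.751e+02  1.330e+01 -1.000e-01] w [ 0.001 -0.     0.921] n 6.004735094071378 4.897791365699893
```

Scaled: -375 mm / 600 = -0.625, -345 mm / 600 = -0.575, 0.921 rad / 3.1416 = 0.2932.

```bash
echo '[{"finger_gap":10,"trans":[-0.0833,0.0033,0],"rotvec":[0,0,0.0382]},{"finger_gap":10,"trans":[-0.1667,0.0067,0],"rotvec":[0,0,0.0796]},{"finger_gap":10,"trans":[-0.25,0.0083,0],"rotvec":[0,0,0.121]},{"finger_gap":10,"trans":[-0.3333,0.0117,0],"rotvec":[0,0,0.1623]},{"finger_gap":10,"trans":[-0.4167,0.015,0],"rotvec":[0,0,0.2037]},{"finger_gap":10,"trans":[-0.5,0.0183,0],"rotvec":[0,0,0.2451]},{"finger_gap":10,"trans":[-0.575,0.02,0],"rotvec":[0,0,0.2769]},{"finger_gap":10,"trans":[-0.625,0.0222,0],"rotvec":[0,0,0.2932]},{"finger_gap":10,"trans":[-0.625,0.0222,0],"rotvec":[0,0,0.2932]},{"finger_gap":10,"trans":[-0.625,0.0222,0],"rotvec":[0,0,0.2932]},{"finger_gap":10,"trans":[-0.625,0.0222,0],"rotvec":[0,0,0.2932]}]' | python3 drive.py;  python3 - <<'E'
from h import *
from plant import bot
a=[bot.read_camera("top"),bot.read_camera("side")];pickle.dump(a,open("c4.pkl","wb"))
im=np.zeros((600,800,3),np.uint8)
x=cv2.resize(a[1]["frame"][70:190,280:380],(480,576),interpolation=cv2.INTER_CUBIC);im[:576,:480]=x
x=cv2.resize(a[0]["frame"][160:250,390:480],(315,315),interpolation=cv2.INTER_CUBIC);im[:315,482:797]=x
cv2.imwrite("pics/p.png",im[:,:,::-1])
np.set_printoptions(precision=1,suppress=True)
tp=bot.get_obs()["tool_pos"];h=-.80;fz=tp[2]-158.5
c,s=np.cos(h),np.sin(h)
for l,z in((((-20,-30),(20,-30),(20,30),(-20,30)),0),(((0,-30),(0,30)),70)):
  for x,y in l:
    X=np.array([tp[0]+c*x-s*y,tp[1]+s*x+c*y,fz+z]);p=proj(a[1],X);q=proj(a[0],X)
    print((x,y,z),"side crop",(p-[280,70])*4.8,"top crop",(q-[390,160])*3.5)
go(484,-294.5,158.5+84+20,.77)
E
```

```text
time: 14.38
tool_pos: [483.7, -293.1, 292.1]
eef_rot: [-3.14, -0.0, 0.771]
force: [-0.4, -0.2, -1.5]
width: 15.2
grasp_force: 59.6
(-20, -30, 0) side crop [238.4 254.4] top crop [197.1 174.6]
(20, -30, 0) side crop [192.9 231. ] top crop [239.3 133.4]
(20, 30, 0) side crop [135.1 273.2] top crop [173.   68.6]
(-20, 30, 0) side crop [181.  297.7] top crop [130.8 109.1]
(0, -30, 70) side crop [216.5 155. ] top crop [247.4 131.3]
(0, 30, 70) side crop [156.3 197.3] top crop [176.5  62.1]
t 14.475 d [-0.6  0.8 30.3] w [-0. -0.  0.] n 0.4856208266465113 0.005980506719003902
```

View pics/p.png

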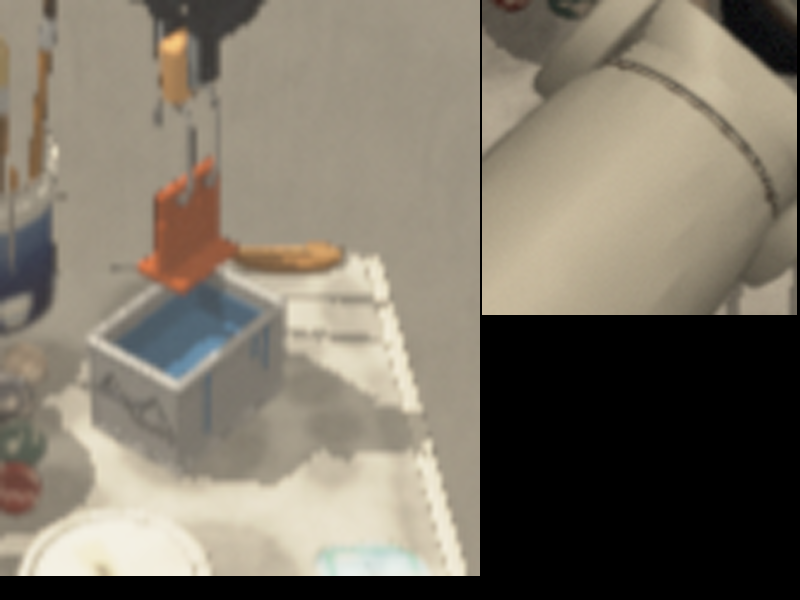

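The tile hangs over the mouth and is aligned with it. Its foot corners (238,247), (182,291) and (140,266) match the predictions within about 1.5 px. I'll lower to 20 mm and check the trough centre against the side view.

```bash
echo '[{"finger_gap":10,"trans":[-0.0017,0.0017,0.0333]},{"finger_gap":10,"trans":[-0.0017,0.0017,0.05]},{"finger_gap":10,"trans":[-0.0017,0.0017,0.05]},{"finger_gap":10,"trans":[-0.0017,0.0017,0.05]},{"finger_gap":10,"trans":[-0.0017,0.0017,0.05]},{"finger_gap":10,"trans":[-0.0017,0.0017,0.05]}]' | python3 drive.py;  python3 - <<'E'
from h import *
np.set_printoptions(precision=1,suppress=True)
a=pickle.load(open("c4.pkl","rb"));c,s=np.cos(-.8),np.sin(-.8)
for x,y in((-43,-61),(43,-61),(43,61),(-43,61)): print((proj(a[1],np.array([484+c*x-s*y,-295+s*x+c*y,82]))-[280,70])*4.8)
from plant import bot
o=bot.get_obs();print(o["tool_pos"],o["eef_rot"],o["dq"].round(3))
E
```

```text
time: 15.22
tool_pos: [484.0, -296.0, 263.5]
eef_rot: [3.141, -0.0, 0.77]
force: [0.0, 0.2, -1.1]
width: 14.9
grasp_force: 59.5
[290.  305.6]
[195.7 256.5]
[ 81.6 341.2]
[177.5 395.4]
[ 484.  -296.   263.5] [ 3.1 -0.   0.8] [-0.  0.  0. -0. -0. -0.]
```

```bash
python3 -c "
from plant import bot;print(bot.job_done())"
```

```text
the job is handed in; nothing more can be done
None
```

The blue tile's hanger hangs free near the middle of the rod, and the bare tile is held about 20 mm above the trough's rim, centred and lined up to within a few mm by camera; the job was handed in at about 15 s, and no verdict was printed.

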